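# Set out a bending test with its step weights and timer

## Task

Set up the bending test: lay the pale test bar centred across the two supports of the stand, in line with the stand, and stand the smallest of the three weights upright on the middle of the bar. To the right of the stand and in line with it, stand the middle weight and, beyond it, the largest one, so that the middle weight waits between stand and largest weight, and lay the timer face up in front of the middle of the stand, squared up with it; leave about 40 mm clear between stand base and middle weight, between the two weights, and between stand base and timer. Let go of everything and leave the jar, the pin, the hex key and the spanner where they lie.

Things in the scene. Friction and masses are not known exactly. Their poses are not given: they have to be found in the camera images.
- bend_stand: Fixed bending stand: dark steel base 70 (x) x 150 (y) x 8 mm with two aluminium supports at y = +50 and -50 mm, each 44 (x) x 16 (y) mm under a round steel nose 40 mm long along x. Nose tops are 40 mm above the worktop, open between. Origin: centre of the base's underside, on the worktop. x points to the back, y left along the stand; turned at most 9 degrees. Right is -y, front is -x.
- bar: Pale plastic test bar, dumb-bell outline, 150 mm long (along its y), 20 mm wide (x; a little narrower in its middle part to the eye, but 20 mm when gripped), 12 mm thick, about 33 g. It lies flat on the worktop behind the group of weights, its long way roughly left to right. Origin: centre of the underside, z up.
- small_weight: One of three grey turned metal weights in the crowded group at the right front (not those far back by the wall), told apart by size. Round body with neck and knob on top; grasp across the body. The smallest: 36 mm diameter, 34 mm high in all, straight body up to 16 mm, about 0.12 kg. Origin: centre of the underside, z up.
- middle_weight: One of three grey turned metal weights in the crowded group at the right front (not those far back by the wall), told apart by size. Round body with neck and knob on top; grasp across the body. The middle one: 48 mm diameter, 40 mm high in all, straight body up to 22 mm, about 0.33 kg. Origin: centre of the underside, z up.
- large_weight: One of three grey turned metal weights in the crowded group at the right front (not those far back by the wall), told apart by size. Round body with neck and knob on top; grasp across the body. The largest: 60 mm diameter, 46 mm high in all, straight body up to 28 mm, about 0.7 kg. Origin: centre of the underside, z up.
- timer: White square bench timer lying flat, 62 x 62 x 19 mm with rounded corners, a small display along its far (+x) edge and three round keys nearer the robot, 70 g; grasp by two opposite sides. Turned at most 23 degrees at the start. Origin: centre of the underside, x pointing to the back, y to the left, z up.
- jar: Bystander, leave it: orange pellet jar with blue lid standing among the weights, 57 mm diameter, 82 mm high. Origin: centre of the underside, z up.
- pin: Bystander, leave it: small stepped brass pin lying among the weights, 60 mm long (along its y), 11 mm thick. Origin: centre of the underside, z up.
- hex_key: Bystander, leave it: bent hex key lying near the front edge of the worktop, 92 x 30 mm, 4 mm thick. Origin: centre of its outline, underside, z up.
- spanner: Bystander, leave it: steel spanner lying flat behind the working area, 206 mm long, 32 mm wide, 6 mm thick. Origin: centre of its outline, underside, z up.
There are look-alikes about, which are no part of the job. Leave any brown or purple look-alike of the small_weight alone.

How it is judged:
By the outcome, as a careful person would: the job done as asked, in the order asked, and still so for the second after the job is handed in, with the robot touching nothing.
It also fails if it takes over 128 s, if anything falls off the work surface, if the arm or the gripper's body presses on something with over 40 N, if the wrist force passes 120 N, or if a joint passes its speed limit or range.

## Robot

A 7-joint arm with a two-finger parallel gripper is mounted at the origin on a cart in front of the work surface, level with it; the furniture and walls round the work are solid. World frame = base frame: x ahead of the robot, y to its left, z up, the work surface at z = 0. Lengths are in m, angles in rad, forces in N, time in s.
With the tool pointing down it reaches from about 0.425 to 1.025 m from the base axis. Payload 9.4 kg.
Tool frame: the origin (TCP) lies midway between the tips of the shut fingers; the grasp point (between the pads) lies r.grip_point_offset behind it (r.grip_point_offset is the distance from the TCP to the grasp point, in m); z points along the fingers, y is the direction in which the jaws open and shut (so a half turn about z gives the same grasp; the last joint's range is limited). The gripper opens to 93 mm and grips with 3 to 60 N. Pads are 15 mm wide; open, the fingers measure 128 mm over their backs; the gripper's body (75 mm by 188 mm) begins 65 mm behind the grasp point.
Start: joints at [1.103, 0.599, -0.003, 1.599, 0.002, 0.943, -0.08], TCP at [0.276, -0.67, 0.219] pointing down, gripper open.
Joint ranges: [-2.57, 2.57], [-0.35, 1.97], [-1.29, 1.29], [0.11, 2.56], [-1.05, 4.19], [0.11, 1.86], [-2.63, 2.63]. Speed limits (rad/s): [2.22, 2.22, 3.01, 3.01, 3.14, 3.14, 3.14].

## Interface

Orientations are given as a unit quaternion [w, x, y, z].
In Python, from station import r, eyes, ticket gives the robot as it stands. The module is installed in compiled form; this text tells all that it offers.
- The arm moves only by the tool arm_command, never from a script. Its argument "series" is a list of rows, each a list of 5 numbers: the finger opening in m, from 0 to 0.093, then the shift along the world's x, y, z in m, then the turn about the world's z in rad. A call has exactly 10 rows; each row is the pose to reach, as a shift and turn from the pose measured when the call began; what a row does not reach only later rows make up. A row lasts 1/8 s, in which the tool goes at most 62.5 mm and 10.7 degrees, less where a joint would pass 70% of its speed; a pose out of reach is approached as far as the arm can. A call with a gripper value outside its range is refused whole. The fingers move at their own pace and stop on an object; the grip force is fixed at half the most. Time passes only in rows, so rows that repeat a pose let the fingers close, or fill a call up. It gives the time, the measured TCP pose, the force and the opening at its end, in the units of the state.
- r.state(): the state, without advancing time (a new reading comes with each control period).
- eyes.snapshot(name): name is "side" or "top"; returns the picture (384x512x3 uint8, red, green, blue); there is no depth.
- eyes.calibration(name): a dict with "K" (3x3 intrinsics, pixels), "dist_coeffs" ([k1, k2, p1, p2, k3] as OpenCV has them; the pictures are not rectified), "T" (4x4, takes a point from camera to world coordinates). Camera axes: x right, y down, z forward; pixel columns grow to the right and rows downward; lengths in m; the calibration is good to about 2 mm. A picture is of the moment at which its call begins. calibration takes no time and is no camera call.
- ticket.job_done(): hands the job in, once; it reports no verdict.
The state is a dict: "time": time; "qpos": joint angles; "dq": joint speeds; "effort": joint torques, N m; "tool_pos": TCP position; "tcp_rot": TCP orientation; "wrist_force": force on the tool from outside, world axes, zero at the start; "moment": the same for the moment, N m; "opening": finger opening in m.
Only numpy, scipy, OpenCV 4.12 (cv2) and the standard library are available. Lean on these libraries where they do the work, as an engineer would, in place of code of your own. Each camera call takes 0.05 s, during which the arm holds its last target.

## Working session

There is one attempt and no reset: what is moved stays moved. The work goes in short steps, Python scripts to look and compute and a tool call to move; the robot and the scene stay as the last step left them, time stands still between calls to the robot, and variables do not carry over. Pictures are saved under pics/ and viewed, and the job is handed in when it is done.

Besides the shell and the picture viewer there is one more tool, called as name([rows], argument=value, ...), one row to a line, values as JSON. arm_command: Moves the arm, as the interface text tells. Its arguments: {"type":"object","properties":{"series":{"type":"array","items":{"type":"array","items":{"type":"number"}}}},"required":["series"]}

```bash
mkdir -p pics
python3 - <<'E'
from station import r, eyes, ticket
import cv2,numpy as np
print(r.state(), r.grip_point_offset)
for n in("side","top"):
    im=eyes.snapshot(n); cv2.imwrite(f"pics/{n}0.png",cv2.resize(im[:,:,::-1],(768,576),interpolation=cv2.INTER_CUBIC)); np.save(f"pics/{n}0.npy",im)
    c=eyes.calibration(n); print(n,c)
E
```

```text
{'time': 0.0, 'qpos': array([ 1.10328047,  0.60015049, -0.00257292,  1.60010307,  0.00183428,
        0.94290399, -0.07980588]), 'dq': array([ 1.24402850e-04, -3.77332428e-05, -5.85934605e-04, -1.02175737e-03,
       -3.52550071e-04,  1.59203214e-03, -1.21615522e-03]), 'effort': array([-3.22308078e-04, -7.65080309e+01,  1.49744656e+00, -2.52348286e+01,
       -5.24286611e-02,  1.71345309e-02,  1.12099121e-04]), 'tool_pos': array([ 0.2759937 , -0.66989433,  0.2177508 ]), 'tcp_rot': array([-7.47852032e-04,  9.80958802e-01,  1.94214361e-01, -2.26616516e-04]), 'wrist_force': array([ 0.77549918, -0.34880755, -1.01933831]), 'moment': array([ 0.02596522,  0.01117557, -0.03386569]), 'opening': 0.0925723496426222} 0.0188
side {'K': array([[422.6317298 ,   0.        , 256.81550929],
       [  0.        , 422.6317298 , 199.68440999],
       [  0.        ,   0.        ,   1.        ]]), 'dist_coeffs': array([0.01799077, 0.        , 0.        , 0.        , 0.        ]), 'T': array([[ 0.97469884, -0.08366371,  0.2072741 ,  0.29906082],
       [-0.22328213, -0.40740053,  0.88553368, -1.0159363 ],
       [ 0.01035655, -0.90940925, -0.41577344,  0.50872021],
       [ 0.        ,  0.        ,  0.        ,  1.        ]])}
top {'K': array([[377.56235556,   0.        , 253.37727794],
       [  0.        , 377.56235556, 193.38923052],
       [  0.        ,   0.        ,   1.        ]]), 'dist_coeffs': array([-0.039299,  0.      ,  0.      ,  0.      ,  0.      ]), 'T': array([[ 0.01040713, -0.99928193,  0.0364323 ,  0.46756744],
       [-0.99989265, -0.01002387,  0.0106869 , -0.07039316],
       [-0.01031403, -0.03653961, -0.99927898,  1.24632148],
       [ 0.        ,  0.        ,  0.        ,  1.        ]])}
```

View pics/top0.png

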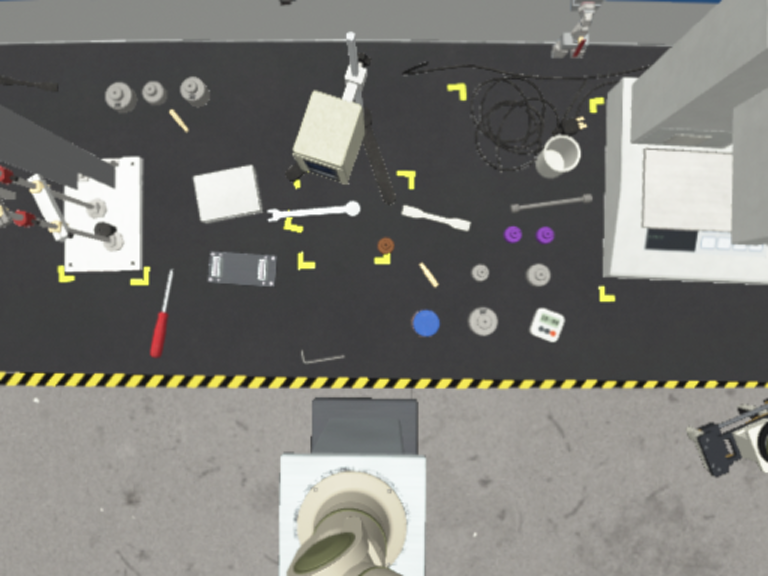

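View pics/side0.png

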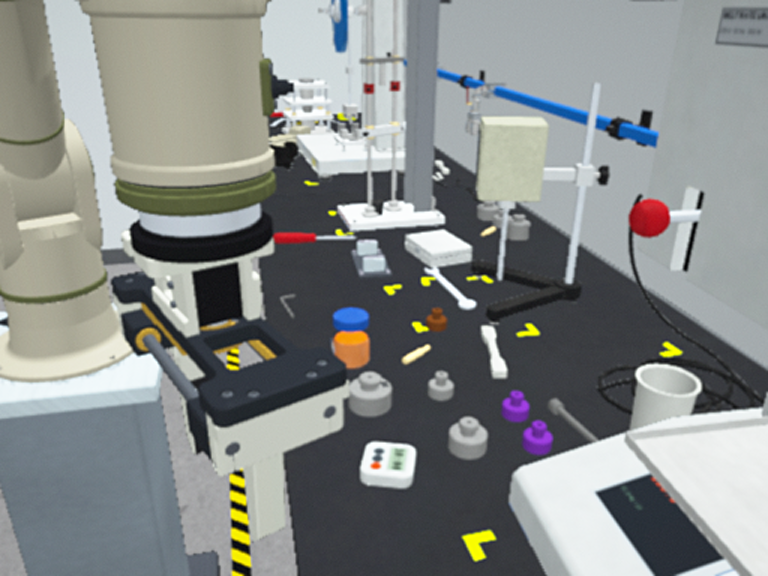

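```bash
cat > h.py <<'E'
import numpy as np,cv2
from station import r,eyes,ticket
def ray(n,pts,z):
    c=eyes.calibration(n);T=c["T"]
    u=cv2.undistortPoints(np.array(pts,float).reshape(-1,1,2),c["K"],c["dist_coeffs"]).reshape(-1,2)
    d=np.c_[u,np.ones(len(u))]@T[:3,:3].T;o=T[:3,3]
    return o+d*((z-o[2])/d[:,2])[:,None]
def proj(n,P):
    c=eyes.calibration(n);W=np.linalg.inv(c["T"])
    return cv2.projectPoints(np.array(P,float).reshape(-1,3),cv2.Rodrigues(W[:3,:3])[0],W[:3,3],c["K"],c["dist_coeffs"])[0].reshape(-1,2)
def snap(n,name,box=None,s=1):
    im=eyes.snapshot(n);np.save(f"pics/{name}.npy",im)
    save(im,name,box,s);return im
def save(im,name,box=None,s=1):
    if box:im=im[box[1]:box[3],box[0]:box[2]]
    cv2.imwrite(f"pics/{name}.png",cv2.resize(im[:,:,::-1],None,fx=s,fy=s,interpolation=cv2.INTER_NEAREST))
E
python3 - <<'E'
from h import *
im=np.load("pics/top0.npy");save(im,"t_r",(255,125,405,235),5);save(im,"t_l",(90,125,250,245),5)
im=im.astype(int)
hsv=cv2.cvtColor(im.astype(np.uint8),cv2.COLOR_RGB2HSV)
m=((hsv[:,:,2]>85)).astype(np.uint8)
n,l,s,c=cv2.connectedComponentsWithStats(m[:245])
for i in range(1,n):
    if s[i,4]>20 and s[i,0]>120: print(i,s[i],c[i].round(1),ray("top",[c[i]],0.01)[0].round(4), im[l[:,:]==i].mean(0).round() if 0 else '')
E
```

```text
13 [297  55  15  13 123] [305.5  59.7] [ 0.9604 -0.2264  0.01  ] 
18 [383  77   9  10  51] [387.1  81.3] [ 0.8904 -0.4985  0.01  ] 
20 [356  89  32  30 682] [371.8 103.9] [ 0.8134 -0.4466  0.01  ] 
32 [ 128  109   48   40 1444] [151.3 128.9] [0.7235 0.284  0.01  ] 
46 [264 113  14  14 112] [271.9 117.7] [ 0.7636 -0.1158  0.01  ] 
55 [195 119   6   8  33] [197.8 122.4] [0.7461 0.1293 0.01  ] 
64 [340 129  55  13 209] [367.8 134.8] [ 0.7098 -0.4329  0.01  ] 
66 [178 133  63  23 526] [207.5 142.4] [0.6795 0.0962 0.01  ] 
69 [267 136  48  19 324] [290.3 145. ] [ 0.6734 -0.1769  0.01  ] 
70 [335 150  13  12 124] [341.3 155.7] [ 0.6395 -0.3452  0.01  ] 
71 [357 151  13  12 128] [363.  156.4] [ 0.6382 -0.4167  0.01  ] 
72 [249 158  14  19 188] [256.  167.4] [ 0.5982 -0.0648  0.01  ] 
73 [138 167  47  24 936] [161.  178.9] [0.5576 0.2479 0.01  ] 
74 [198 167  13  14 108] [202.7 174.8] [0.5723 0.1101 0.01  ] 
75 [279 174  14  18  97] [285.6 183.1] [ 0.5476 -0.1624  0.01  ] 
76 [350 175  17  16 212] [358.4 182.8] [ 0.5507 -0.4015  0.01  ] 
77 [314 176  12  12 117] [319.6 181.4] [ 0.5542 -0.2739  0.01  ] 
79 [398 190  13  12 100] [403.3 196.6] [ 0.507  -0.5494  0.01  ] 
80 [312 204  20  20 321] [321.5 213.7] [ 0.4484 -0.2806  0.01  ] 
81 [352 205  25  24 432] [364.3 216.2] [ 0.4416 -0.4207  0.01  ] 
82 [274 206  20  19 299] [283.4 214.9] [ 0.4433 -0.1562  0.01  ] 
83 [201 233  29  10  77] [213.3 238.8] [0.3628 0.0724 0.01  ]
```

View pics/t_r.png

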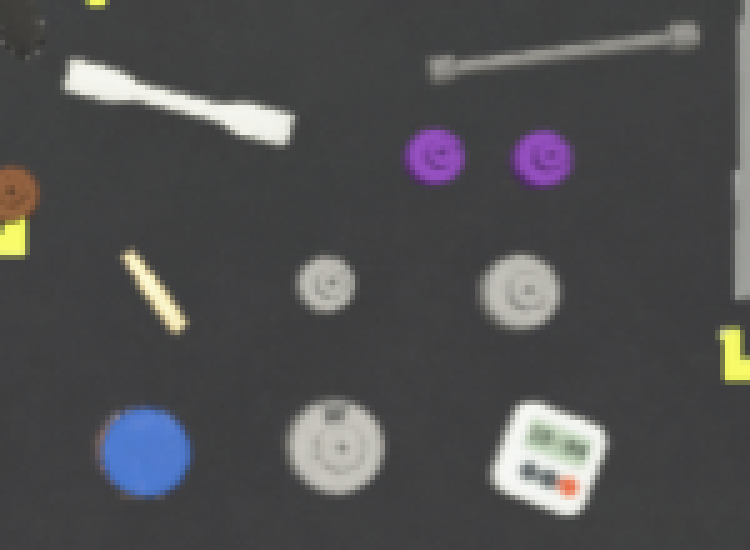

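View pics/t_l.png

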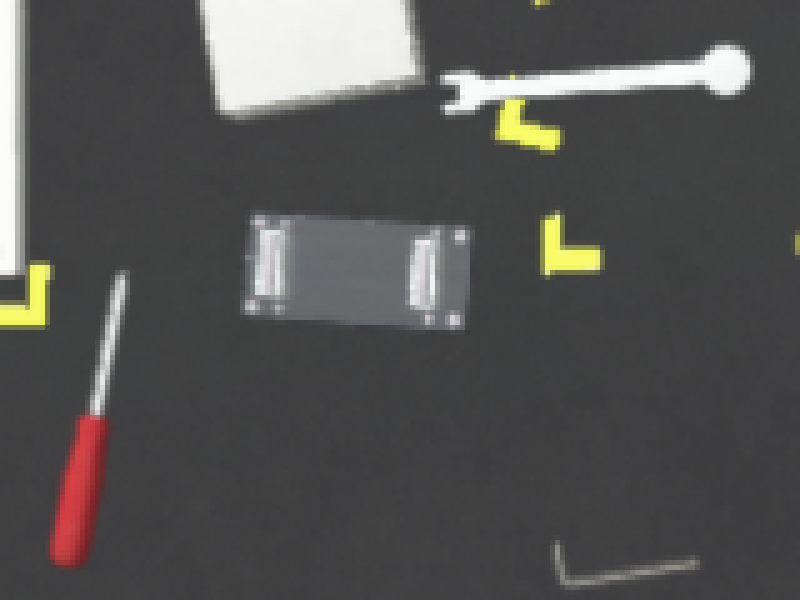

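```bash
cat >> h.py <<'E'
def blob(n,im,box,z,th,S=8,bg=62):
    x0,y0,x1,y1=box
    g=im[y0:y1,x0:x1].max(2).astype(np.float32)
    G=cv2.resize(g,None,fx=S,fy=S,interpolation=cv2.INTER_CUBIC)
    m=(G>th).astype(np.uint8)
    m=cv2.morphologyEx(m,cv2.MORPH_CLOSE,np.ones((17,17),np.uint8))
    cs=cv2.findContours(m,cv2.RETR_EXTERNAL,cv2.CHAIN_APPROX_NONE)[0]
    c=max(cs,key=cv2.contourArea).reshape(-1,2).astype(float)
    c=(c+.5)/S-.5+[x0,y0]
    P=ray(n,c,z)[:,:2].astype(np.float32)*1000
    M=cv2.moments(P);cen=np.array([M['m10'],M['m01']])/M['m00']
    return P,cen,cv2.minAreaRect(P),cv2.minEnclosingCircle(P)
E
python3 - <<'E'
from h import *
im=np.load("pics/top0.npy")
for k,b,z,th in [("stand",(132,160,190,196),.008,74),("bar",(262,130,320,158),.012,140),("small",(308,170,332,193),.012,110),("mid",(345,170,372,196),.016,110),("large",(308,198,336,228),.02,110),("timer",(350,200,380,232),.017,140)]:
    P,c,R,C=blob("top",im,b,z,th)
    print(k,c.round(1),"rect",np.round(R[0],1),np.round(R[1],1),round(R[2],1),"circ",np.round(C[0],1),round(C[1],1),"area diam",round(2*np.sqrt(cv2.contourArea(P)/np.pi),1))
E
```

```text
stand [558.  248.8] rect [557.9 248.9] [153.7  73.8] 86.6 circ [558.4 249.1] 82.4 area diam 117.3
bar [ 673.1 -176.6] rect [ 673.1 -176.6] [153.2  23.7] 76.0 circ [ 674.8 -177. ] 76.8 area diam 58.4
small [ 554.2 -274.1] rect [ 554.1 -274.1] [36.7 38. ] 27.1 circ [ 554.5 -274.1] 19.3 area diam 37.3
mid [ 550.3 -400.6] rect [ 550.4 -400.5] [49.1 52. ] 0.6 circ [ 550.  -400.4] 26.3 area diam 50.4
large [ 448.2 -279.4] rect [ 448.1 -279.2] [63.6 61.4] 74.2 circ [ 448.5 -279.4] 32.0 area diam 62.5
timer [ 441.9 -419.2] rect [ 442.1 -419. ] [66.6 64.5] 69.5 circ [ 441.8 -419.2] 40.1 area diam 71.2
```

Run:
```python
from h import *
im=np.load("pics/top0.npy")
for b in [(139,168,150,188),(169,168,180,191)]:
    x0,y0,x1,y1=b
    g=np.clip(im[y0:y1,x0:x1].max(2).astype(float)-130,0,None)
    Y,X=np.mgrid[y0:y1,x0:x1];c=[(X*g).sum()/g.sum(),(Y*g).sum()/g.sum()]
    print(np.round(c,2),ray("top",[c],.037)[0]*1000)
ex=np.array([.9982,-.0593]);ey=np.array([.0593,.9982]);o=np.array([558,248.9])/1000
for s in(1,-1): print("expected",(o+s*.05*ey)*1000,proj("top",[*(o+s*.05*ey),.038]))
# project into side for cross-check
im=np.load("pics/side0.npy").copy()
pts=[]
for a in(-.035,.035):
  for b in(-.075,.075): pts.append([*(o+a*ex+b*ey),.008])
for x,y,rad,z in[(.5542,-.2741,.018,.016),(.5503,-.4006,.024,.022),(.4482,-.2794,.03,.028)]:
  for t in np.arange(0,6.28,.5): pts.append([x+rad*np.cos(t),y+rad*np.sin(t),z])
pts+= [[.4419,-.4192,.019],[.6731,-.1766,.012]]
big=cv2.resize(im,None,fx=4,fy=4)
for p in proj("side",pts): cv2.circle(big,tuple(int(v) for v in (p+.5)*4),2,(255,0,0),-1)
save(big,"sidechk",(880,600,1480,1300),1)
save(big,"sidechk",(880,700,1480,1300),1);save(big,"sidechk2",(880,600,1200,800),2)
```

```text
[143.39 177.26] [560.25098835 298.45446796  37.        ]
[174.3  179.45] [554.04113032 197.81812445  37.        ]
expected [560.965 298.81 ] [[143.19668922 177.01068596]]
expected [555.035 198.99 ] [[173.87732409 179.11750585]]
```

View pics/sidechk.png

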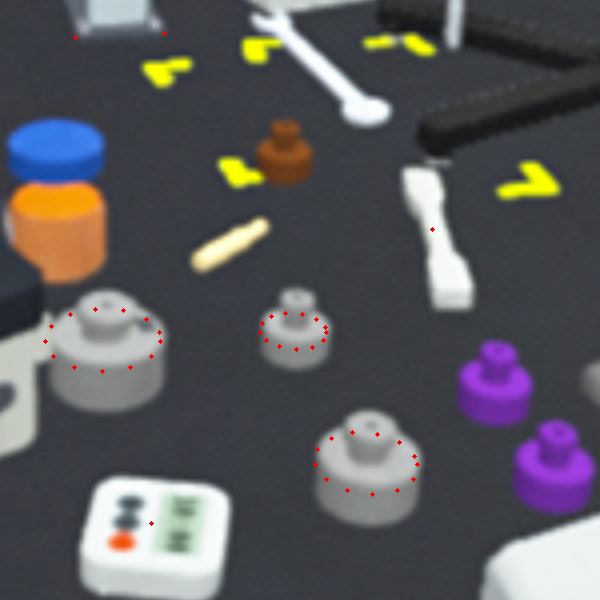

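View pics/sidechk2.png

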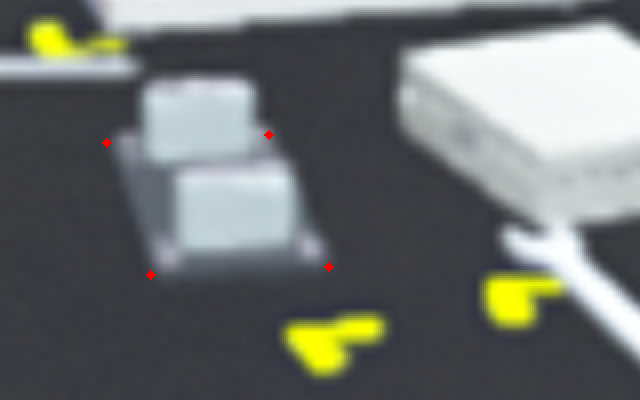

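arm_command([
  [0.06,0.02,0.06,0,0.15],
  [0.06,0.05,0.11,0,0.3],
  [0.06,0.07,0.17,0,0.45],
  [0.06,0.1,0.22,0,0.6],
  [0.06,0.13,0.27,0,0.75],
  [0.06,0.17,0.31,0,0.9],
  [0.06,0.21,0.35,0,0.936],
  [0.06,0.25,0.39,0,0.936],
  [0.06,0.29,0.43,0,0.936],
  [0.06,0.33,0.46,0,0.936],
])

```text
time: 1.35
tool_pos: [0.607, -0.2079, 0.2176]
tcp_rot: [-0.001, 0.788, 0.616, -0.001]
wrist_force: [0.2, -0.8, 0.3]
opening: 0.06
```

arm_command([
  [0.06,0.035,0.016,0,0],
  [0.06,0.066,0.031,-0.02,0],
  [0.06,0.066,0.031,-0.07,0],
  [0.06,0.066,0.031,-0.11,0],
  [0.06,0.066,0.031,-0.14,0],
  [0.06,0.066,0.031,-0.16,0],
  [0.06,0.066,0.031,-0.17,0],
  [0.06,0.066,0.031,-0.17,0],
  [0.06,0.066,0.031,-0.17,0],
  [0.06,0.066,0.031,-0.17,0],
])

```text
time: 2.6
tool_pos: [0.6736, -0.177, 0.0488]
tcp_rot: [-0.0, 0.788, 0.616, -0.0]
wrist_force: [0.9, -0.0, 0.9]
opening: 0.06
```

Run:
```python
from h import *
im=snap("side","s1",(180,100,400,300),3)
print(r.state()["tool_pos"])
```

```text
[ 0.67349786 -0.17701777  0.04862638]
```

View pics/s1.png

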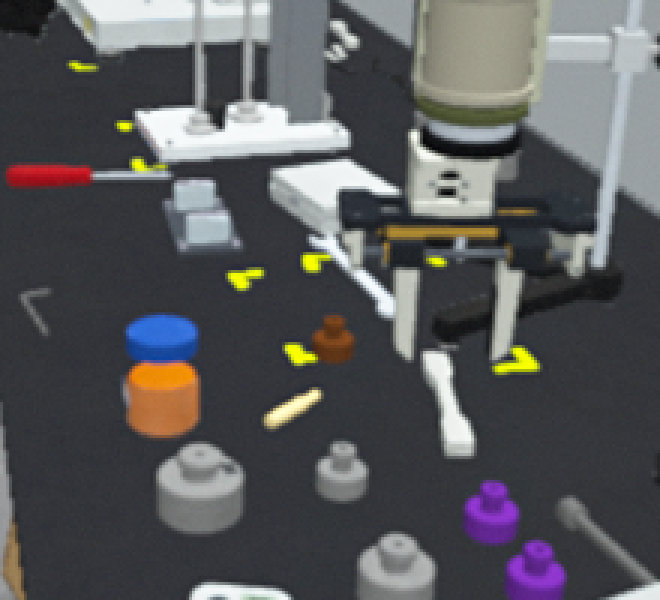

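arm_command([
  [0.06,0,0,-0.025,0],
  [0.06,0,0,-0.044,0],
  [0.06,0,0,-0.044,0],
  [0.0,0,0,-0.044,0],
  [0.0,0,0,-0.044,0],
  [0.0,0,0,-0.044,0],
  [0.0,0,0,-0.044,0],
  [0.0,0,0,-0.044,0],
  [0.0,0,0,-0.044,0],
  [0.0,0,0,-0.044,0],
])

```text
time: 3.9
tool_pos: [0.6736, -0.1771, 0.0049]
tcp_rot: [-0.0, 0.788, 0.616, -0.0]
wrist_force: [-0.4, 0.1, 3.6]
opening: 0.0199
```

arm_command([
  [0.0,0,0,0.03,0],
  [0.0,-0.01,0,0.08,0],
  [0.0,-0.05,0.02,0.105,0.02],
  [0.0,-0.09,0.06,0.105,0.06],
  [0.0,-0.116,0.11,0.105,0.1],
  [0.0,-0.116,0.165,0.105,0.14],
  [0.0,-0.116,0.22,0.105,0.183],
  [0.0,-0.116,0.275,0.105,0.183],
  [0.0,-0.116,0.33,0.105,0.183],
  [0.0,-0.116,0.38,0.105,0.183],
])

```text
time: 5.15
tool_pos: [0.5573, 0.2051, 0.1098]
tcp_rot: [-0.0, 0.728, 0.686, -0.0]
wrist_force: [0.6, -0.7, -0.4]
opening: 0.0198
```

arm_command([
  [0.0,0.0005,0.03,0,0],
  [0.0,0.0005,0.0437,0,0],
  [0.0,0.0005,0.0437,-0.03,0],
  [0.0,0.0005,0.0437,-0.05,0],
  [0.0,0.0005,0.0437,-0.055,0],
  [0.0,0.0005,0.0437,-0.055,0],
  [0.0,0.0005,0.0437,-0.055,0],
  [0.0,0.0005,0.0437,-0.055,0],
  [0.0,0.0005,0.0437,-0.055,0],
  [0.0,0.0005,0.0437,-0.055,0],
])

```text
time: 6.4
tool_pos: [0.5579, 0.2488, 0.055]
tcp_rot: [-0.0, 0.728, 0.686, 0.0]
wrist_force: [0.6, 0.0, -1.1]
opening: 0.0199
```

Run:
```python
from h import *
im=snap("side","s2",(180,60,330,200),5)
im=snap("top","t2",(110,135,220,225),6)
print(r.state()["tool_pos"])
```

```text
[0.55782509 0.24879396 0.0548621 ]
```

View pics/s2.png

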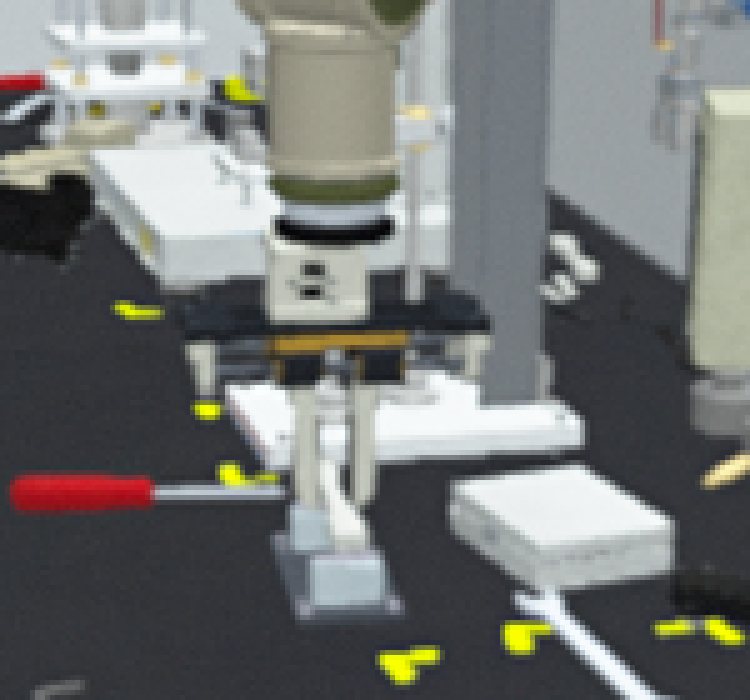

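View pics/t2.png

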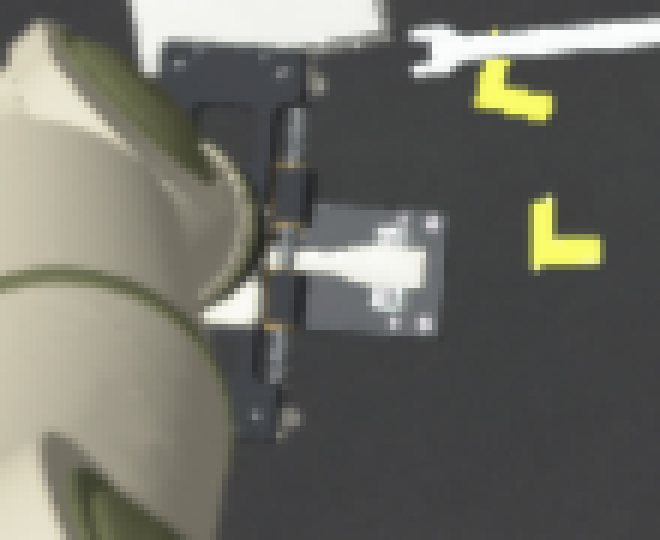

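arm_command([
  [0.0,0,0,-0.006,0],
  [0.0,0,0,-0.0095,0],
  [0.0,0,0,-0.0097,0],
  [0.0,0,0,-0.0097,0],
  [0.03,0,0,-0.0097,0],
  [0.045,0,0,-0.0097,0],
  [0.06,0,0,-0.0097,0],
  [0.06,0,0,-0.0097,0],
  [0.06,0,0,0.03,0],
  [0.06,0,0,0.08,0],
])

```text
time: 7.75
tool_pos: [0.5571, 0.2485, 0.1349]
tcp_rot: [-0.001, 0.728, 0.686, -0.001]
wrist_force: [0.9, -0.0, -0.7]
opening: 0.06
```

arm_command([
  [0.06,0,-0.05,0,0],
  [0.06,0,-0.11,0,0],
  [0.06,0,-0.17,0,0],
  [0.06,-0.003,-0.23,0,0],
  [0.06,-0.003,-0.29,0,0],
  [0.06,-0.003,-0.35,0,0],
  [0.06,-0.003,-0.41,0,0],
  [0.06,-0.003,-0.47,0,0],
  [0.06,-0.003,-0.5226,0,0],
  [0.06,-0.003,-0.5226,0,0],
])

```text
time: 9.0
tool_pos: [0.5528, -0.2796, 0.1345]
tcp_rot: [-0.0, 0.73, 0.683, -0.002]
wrist_force: [0.0, 0.5, -0.4]
opening: 0.0601
```

Run:
```python
from h import *
im=snap("top","t3",(130,150,200,205),8)
P,c,R,C=blob("top",im,(138,165,190,192),.052,170)
print(c,R)
b=im[160:200,130:195].min(2);
```

```text
[556.45088282 243.54162643] ((555.1006469726562, 243.6333465576172), (140.19703674316406, 59.482765197753906), 86.7496337890625)
```

View pics/t3.png

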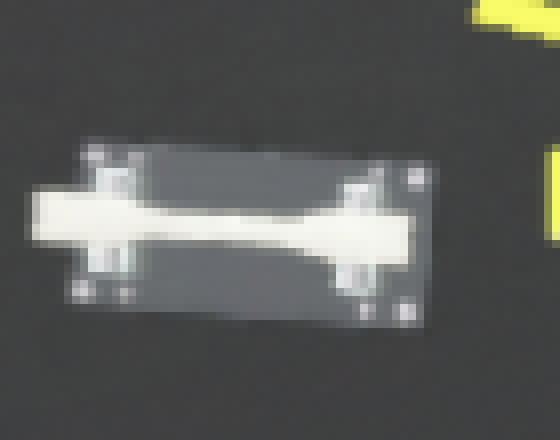

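Run:
```python
from h import *
im=np.load("pics/t3.npy")
def bar(im):
    x0,y0,x1,y1=130,165,190,192
    g=cv2.resize(im[y0:y1,x0:x1].astype(np.float32),None,fx=8,fy=8,interpolation=cv2.INTER_CUBIC)
    m=((g.min(2)>145)&(g[:,:,0]-g[:,:,2]>0)).astype(np.uint8)
    m=cv2.morphologyEx(m,cv2.MORPH_OPEN,np.ones((9,9),np.uint8))
    c=max(cv2.findContours(m,0,1)[0],key=cv2.contourArea).reshape(-1,2)
    P=ray("top",(c+.5)/8-.5+[x0,y0],.052)[:,:2].astype(np.float32)*1000
    return cv2.minAreaRect(P)
print(bar(im)); print(r.state()["tool_pos"])
print(im[176:181,132:136].tolist(), im[171,143],im[183,143])
```

```text
((556.4889526367188, 249.21298217773438), (152.65585327148438, 25.776308059692383), 87.58815002441406)
[ 0.55335965 -0.27624992  0.13457568]
[[[64, 65, 65], [87, 88, 85], [182, 182, 173], [234, 234, 226]], [[65, 66, 66], [88, 89, 86], [184, 184, 175], [233, 233, 225]], [[65, 66, 66], [97, 98, 95], [209, 208, 197], [238, 238, 230]], [[65, 66, 66], [94, 94, 92], [197, 198, 188], [230, 230, 223]], [[65, 66, 65], [70, 71, 70], [96, 97, 93], [118, 119, 114]]] [229 232 232] [203 206 207]
```

arm_command([
  [0.06,0.001,0.002,-0.03,0],
  [0.06,0.001,0.002,-0.07,0],
  [0.06,0.001,0.002,-0.1,0],
  [0.06,0.001,0.002,-0.12,0],
  [0.06,0.001,0.002,-0.13,0],
  [0.06,0.001,0.002,-0.13,0],
  [0.0,0.001,0.002,-0.13,0],
  [0.0,0.001,0.002,-0.13,0],
  [0.0,0.001,0.002,-0.13,0],
  [0.0,0.001,0.002,-0.13,0],
])

```text
time: 10.3
tool_pos: [0.5547, -0.2745, 0.0052]
tcp_rot: [-0.0, 0.729, 0.684, -0.001]
wrist_force: [-0.0, -0.2, 6.0]
opening: 0.0345
```

Run:
```python
from h import *
s=r.state();print(s["opening"],s["wrist_force"],s["tool_pos"])
im=snap("side","s4",(240,120,400,240),5)
s=r.state();print(s["opening"],s["wrist_force"])
```

```text
0.03448028599269741 [-2.84670350e-03 -2.34665574e-01  5.98537733e+00] [ 0.55467136 -0.27451591  0.00519043]
0.03485442226756463 [-1.16007567  0.20523063  5.96995697]
```

View pics/s4.png

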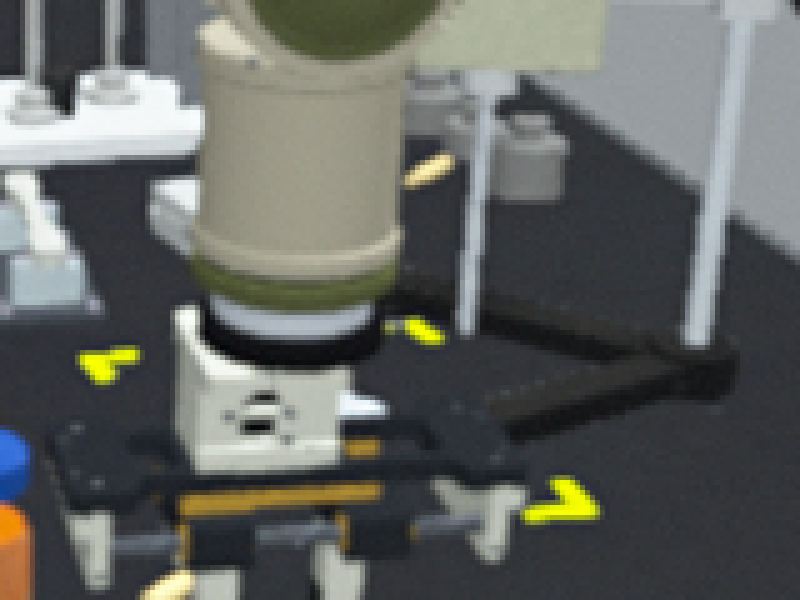

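Run:
```python
from h import *
save(np.load("pics/s4.npy"),"s4b",(250,210,350,290),8)
```

```text
(no output)
```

View pics/s4b.png

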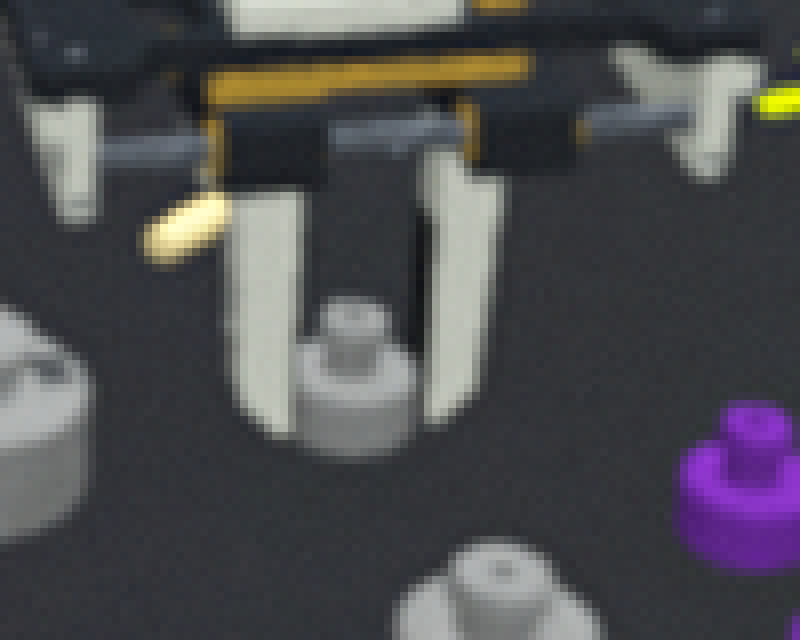

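arm_command([
  [0.06,0,0,0,0],
  [0.06,0,0,0,0],
  [0.06,0,0,-0.0035,0],
  [0.06,0,0,-0.0035,0],
  [0.06,0,0,-0.0035,0],
  [0.06,0,0,-0.0035,0],
  [0.06,0,0,-0.0035,0],
  [0.06,0,0,-0.0035,0],
  [0.06,0,0,-0.0035,0],
  [0.06,0,0,-0.0035,0],
])

```text
time: 11.6
tool_pos: [0.5547, -0.2745, 0.0017]
tcp_rot: [-0.0, 0.729, 0.684, -0.001]
wrist_force: [1.0, -0.0, -0.6]
opening: 0.0604
```

arm_command([
  [0.03,0,0,0,0],
  [0.03,0,0,0,0],
  [0.03,0,0,0,0],
  [0.0,0,0,0,0],
  [0.0,0,0,0,0],
  [0.0,0,0,0,0],
  [0.0,0,0,0,0],
  [0.0,0,0,0,0],
  [0.0,0,0,0,0],
  [0.0,0,0,0,0],
])

```text
time: 12.85
tool_pos: [0.5547, -0.2745, 0.0017]
tcp_rot: [-0.0, 0.729, 0.684, -0.001]
wrist_force: [1.0, 0.1, -0.3]
opening: 0.035
```

arm_command([
  [0.0,0,0,0.01,0],
  [0.0,0,0,0.04,0],
  [0.0,0,0,0.09,0],
  [0.0,0,0,0.13,0],
  [0.0,0,0,0.13,0],
  [0.0,0,0,0.13,0],
  [0.0,0,0,0.13,0],
  [0.0,0,0,0.13,0],
  [0.0,0,0,0.13,0],
  [0.0,0,0,0.13,0],
])

```text
time: 14.1
tool_pos: [0.5546, -0.2744, 0.1314]
tcp_rot: [-0.0, 0.729, 0.684, -0.001]
wrist_force: [-0.6, 0.4, -0.8]
opening: 0.0352
```

Run:
```python
from h import *
s=r.state();print(s["opening"],s["wrist_force"],s["tool_pos"])
snap("side","s5",(250,150,350,230),8)
```

```text
0.03518134896435385 [-0.59618976  0.38836935 -0.83877626] [ 0.55461888 -0.27441854  0.13138238]
```

View pics/s5.png

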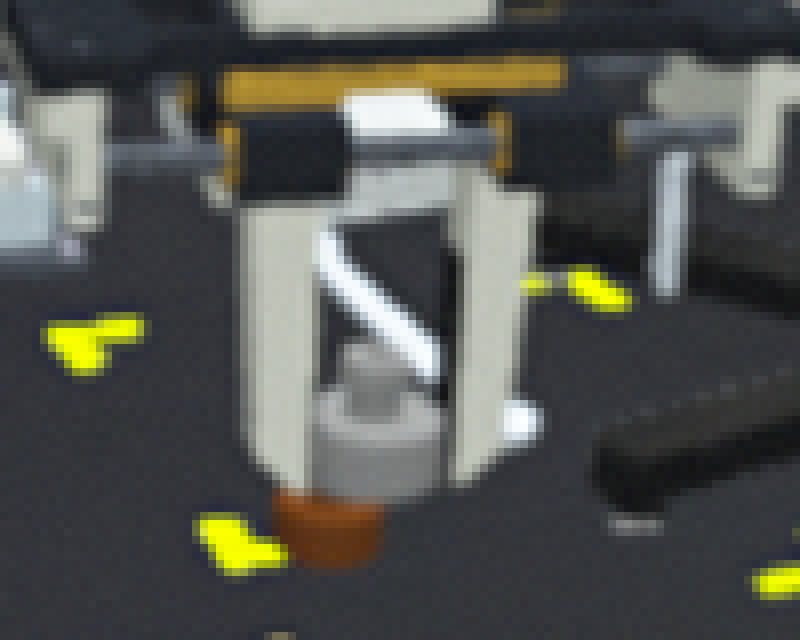

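arm_command([
  [0.0,0.003,0.05,0,0],
  [0.0,0.003,0.11,0,0],
  [0.0,0.003,0.17,0,0],
  [0.0,0.003,0.23,0,0],
  [0.0,0.003,0.29,0,0],
  [0.0,0.003,0.35,0,0],
  [0.0,0.003,0.41,0,0],
  [0.0,0.003,0.46,0,0],
  [0.0,0.003,0.5,0,0],
  [0.0,0.003,0.523,0,0],
])

```text
time: 15.4
tool_pos: [0.5573, 0.2511, 0.1315]
tcp_rot: [-0.001, 0.728, 0.685, -0.001]
wrist_force: [1.2, -0.3, -0.9]
opening: 0.0348
```

arm_command([
  [0.0,0,-0.0026,0,0],
  [0.0,0,-0.0026,-0.02,0],
  [0.0,0,-0.0026,-0.045,0],
  [0.0,0,-0.0026,-0.06,0],
  [0.0,0,-0.0026,-0.068,0],
  [0.0,0,-0.0026,-0.068,0],
  [0.0,0,-0.0026,-0.068,0],
  [0.0,0,-0.0026,-0.068,0],
  [0.0,0,-0.0026,-0.068,0],
  [0.0,0,-0.0026,-0.068,0],
])

```text
time: 16.65
tool_pos: [0.5573, 0.2486, 0.0637]
tcp_rot: [-0.0, 0.728, 0.685, -0.001]
wrist_force: [0.2, 0.4, -1.6]
opening: 0.0348
```

Run:
```python
from h import *
s=r.state();print(s["opening"],s["wrist_force"],s["tool_pos"],s["tcp_rot"])
snap("side","s6",(210,110,290,190),8)
```

```text
0.03475215226331961 [ 0.24207346  0.37213048 -1.62083465] [0.55733914 0.24857326 0.06374634] [-4.71209032e-04  7.28236718e-01  6.85324982e-01 -8.53902875e-04]
```

View pics/s6.png

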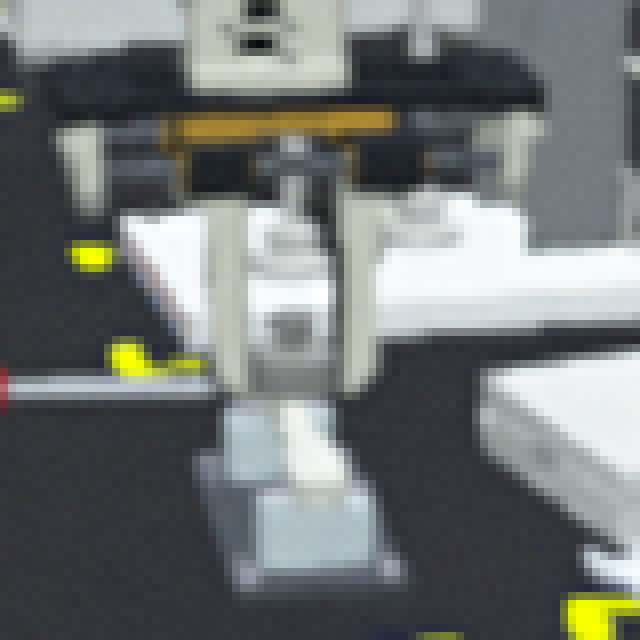

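arm_command([
  [0.0,0,0,-0.005,0],
  [0.0,0,0,-0.0085,0],
  [0.0,0,0,-0.0098,0],
  [0.0,0,0,-0.0098,0],
  [0.0,0,0,-0.0098,0],
  [0.04,0,0,-0.0098,0],
  [0.045,0,0,-0.0098,0],
  [0.06,0,0,-0.0098,0],
  [0.06,0,0,-0.0098,0],
  [0.06,0,0,-0.0098,0],
])

```text
time: 17.95
tool_pos: [0.5573, 0.2485, 0.0539]
tcp_rot: [-0.0, 0.728, 0.685, -0.001]
wrist_force: [0.1, -0.1, 0.0]
opening: 0.0594
```

arm_command([
  [0.06,0,0,0.015,0],
  [0.06,0,0,0.05,0],
  [0.06,0,0,0.1,0],
  [0.07,0,-0.06,0.1,0.15],
  [0.07,0,-0.12,0.1,0.3],
  [0.07,0,-0.18,0.1,0.45],
  [0.07,0,-0.24,0.1,0.6],
  [0.07,0,-0.3,0.1,0.75],
  [0.07,0,-0.36,0.1,0.9],
  [0.07,0,-0.42,0.1,1.05],
])

```text
time: 19.2
tool_pos: [0.5573, -0.1737, 0.1551]
tcp_rot: [0.001, 0.284, 0.959, -0.001]
wrist_force: [0.3, -0.7, 0.7]
opening: 0.0699
```

Run:
```python
from h import *
s=r.state();print(s["opening"],s["wrist_force"],s["tool_pos"],s["tcp_rot"],s["qpos"][6])
snap("side","s7",(210,110,290,190),8)
snap("top","t7",(130,150,200,205),10)
```

```text
0.06990340610900272 [ 0.27430972 -0.72144716  0.70043984] [ 0.55732593 -0.17370905  0.15508709] [ 7.10759152e-04  2.84401105e-01  9.58704246e-01 -1.29411337e-03] 0.7233497389191517
```

View pics/s7.png

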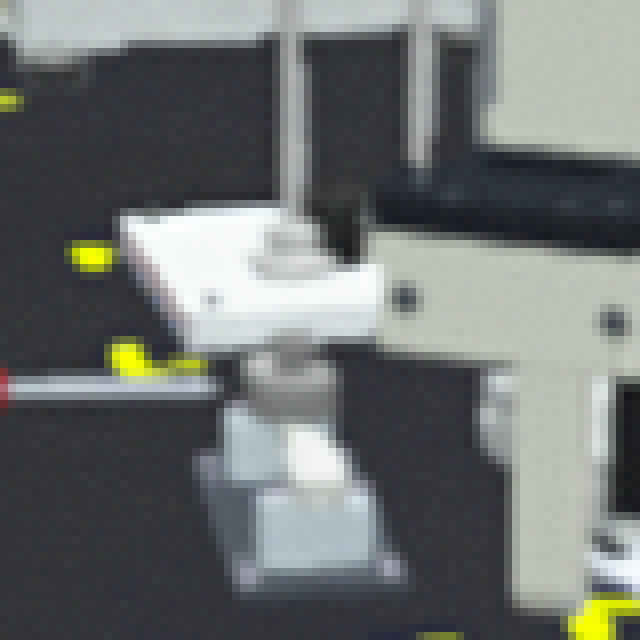

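View pics/t7.png

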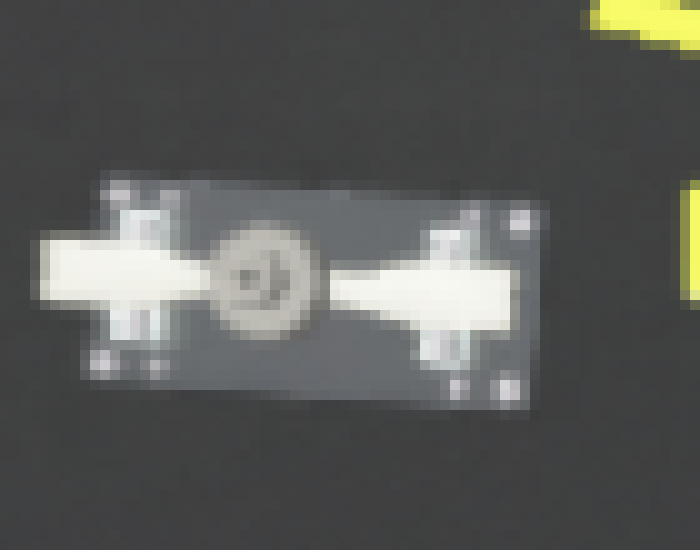

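arm_command([
  [0.066,0,-0.03,0,-0.15],
  [0.066,-0.003,-0.06,0,-0.3],
  [0.066,-0.007,-0.1,0,-0.45],
  [0.066,-0.007,-0.14,0,-0.6],
  [0.066,-0.007,-0.18,0,-0.75],
  [0.066,-0.007,-0.21,0,-0.9],
  [0.066,-0.007,-0.227,-0.02,-1.055],
  [0.066,-0.007,-0.227,-0.06,-1.055],
  [0.066,-0.007,-0.227,-0.08,-1.055],
  [0.066,-0.007,-0.227,-0.08,-1.055],
])

```text
time: 20.55
tool_pos: [0.5485, -0.4067, 0.0732]
tcp_rot: [-0.003, 0.732, 0.681, -0.003]
wrist_force: [0.5, -0.3, 0.9]
opening: 0.0661
```

Run:
```python
from h import *
s=r.state();print(s["opening"],s["wrist_force"],s["tool_pos"],s["tcp_rot"],s["qpos"][6])
snap("side","s8",(230,140,390,280),5)
```

```text
0.0660649047656119 [ 0.48262367 -0.34848     0.93107286] [ 0.54849481 -0.40674587  0.07318242] [-0.00266483  0.73214965  0.68113304 -0.00275067] 0.20895722957001794
```

View pics/s8.png

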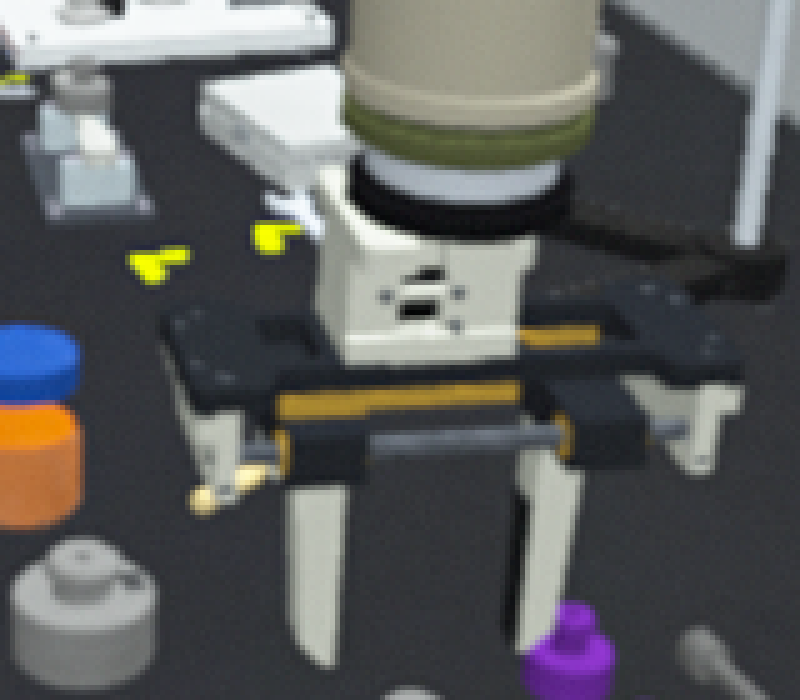

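arm_command([
  [0.066,0.0018,0.006,0,0.01],
  [0.066,0.0018,0.006,-0.01,0.01],
  [0.066,0.0018,0.006,-0.04,0.01],
  [0.066,0.0018,0.006,-0.06,0.01],
  [0.066,0.0018,0.006,-0.0705,0.01],
  [0.066,0.0018,0.006,-0.0705,0.01],
  [0.04,0.0018,0.006,-0.0705,0.01],
  [0.0,0.0018,0.006,-0.0705,0.01],
  [0.0,0.0018,0.006,-0.0705,0.01],
  [0.0,0.0018,0.006,-0.0705,0.01],
])

```text
time: 21.85
tool_pos: [0.5512, -0.4015, 0.0046]
tcp_rot: [-0.001, 0.729, 0.685, -0.002]
wrist_force: [-2.1, 0.7, 5.7]
opening: 0.0463
```

arm_command([
  [0.0,0,0,0,0],
  [0.0,0,0,0,0],
  [0.0,0,0,0,0],
  [0.0,0,0,0.01,0],
  [0.0,0,0,0.04,0],
  [0.0,0,0,0.09,0],
  [0.0,0,0,0.13,0],
  [0.0,0,0,0.13,0],
  [0.0,0,0,0.13,0],
  [0.0,0,0,0.13,0],
])

```text
time: 23.1
tool_pos: [0.5503, -0.401, 0.1328]
tcp_rot: [-0.003, 0.729, 0.685, -0.003]
wrist_force: [-0.2, 0.9, -3.8]
opening: 0.0469
```

arm_command([
  [0.0,0,0.05,0,0],
  [0.0,0,0.11,0,0],
  [0.0,-0.001,0.17,0,0],
  [0.0,-0.001,0.23,0,0],
  [0.0,-0.001,0.29,0,0],
  [0.0,-0.001,0.35,0,0],
  [0.0,-0.001,0.41,0,0],
  [0.0,-0.001,0.46,0,0],
  [0.0,-0.001,0.495,0,0],
  [0.0,-0.001,0.5107,0,0],
])

```text
time: 24.35
tool_pos: [0.5486, 0.1121, 0.1319]
tcp_rot: [-0.003, 0.728, 0.686, -0.003]
wrist_force: [-0.2, -0.4, -3.4]
opening: 0.0464
```

arm_command([
  [0.0,0,0,0,0],
  [0.0,0,0,-0.04,0],
  [0.0,0,0,-0.08,0],
  [0.0,0,0,-0.1,0],
  [0.0,0,0,-0.11,0],
  [0.0,0,0,-0.11,0],
  [0.0,0,0,-0.11,0],
  [0.0,0,0,-0.11,0],
  [0.0,0,0,-0.11,0],
  [0.0,0,0,-0.11,0],
])

```text
time: 25.6
tool_pos: [0.5487, 0.1122, 0.0222]
tcp_rot: [-0.003, 0.728, 0.686, -0.003]
wrist_force: [0.7, -0.2, -4.6]
opening: 0.0466
```

Run:
```python
from h import *
s=r.state();print(s["opening"],s["wrist_force"],s["tool_pos"],s["tcp_rot"],s["qpos"][6])
snap("side","s9",(210,120,320,200),7)
```

```text
0.046622896750252406 [ 0.68249122 -0.24719444 -4.61247011] [0.54871027 0.11215108 0.02215073] [-0.00321929  0.72764024  0.6859443  -0.00311981] -0.673006299910727
```

View pics/s9.png

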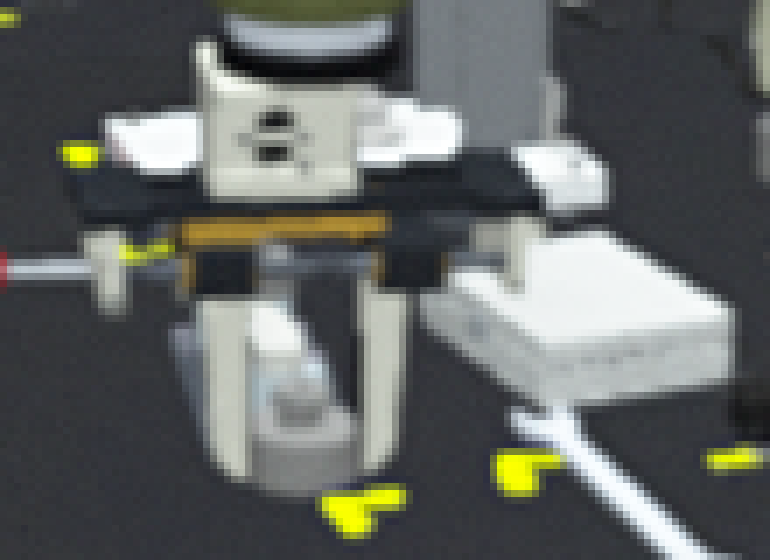

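arm_command([
  [0.0,0.0006,-0.0025,0,0],
  [0.0,0.0006,-0.0025,-0.01,0],
  [0.0,0.0006,-0.0025,-0.016,0],
  [0.0,0.0006,-0.0025,-0.018,0],
  [0.0,0.0006,-0.0025,-0.0185,0],
  [0.0,0.0006,-0.0025,-0.0185,0],
  [0.0,0.0006,-0.0025,-0.0185,0],
  [0.0,0.0006,-0.0025,-0.0185,0],
  [0.0,0.0006,-0.0025,-0.0185,0],
  [0.0,0.0006,-0.0025,-0.0185,0],
])

```text
time: 26.9
tool_pos: [0.5489, 0.1096, 0.0044]
tcp_rot: [-0.003, 0.728, 0.686, -0.003]
wrist_force: [-3.0, -0.9, 15.7]
opening: 0.0467
```

arm_command([
  [0.0,0,0,0,0],
  [0.05,0,0,0,0],
  [0.055,0,0,0,0],
  [0.065,0,0,0,0],
  [0.065,0,0,0,0],
  [0.065,0,0,0,0],
  [0.065,0,0,0.01,0],
  [0.065,0,0,0.04,0],
  [0.065,0,0,0.09,0],
  [0.08,0,0,0.13,0],
])

```text
time: 28.15
tool_pos: [0.549, 0.1096, 0.1368]
tcp_rot: [-0.003, 0.728, 0.686, -0.003]
wrist_force: [-0.2, 0.3, -0.2]
opening: 0.0714
```

arm_command([
  [0.08,-0.01,-0.05,0,0],
  [0.08,-0.025,-0.1,0,0],
  [0.08,-0.04,-0.15,0,0],
  [0.08,-0.055,-0.2,0,0],
  [0.08,-0.07,-0.25,0,0],
  [0.08,-0.085,-0.3,0,0],
  [0.08,-0.095,-0.35,0,0],
  [0.08,-0.1008,-0.389,0,0],
  [0.08,-0.1008,-0.389,0,0],
  [0.08,-0.1008,-0.389,0,0],
])

```text
time: 29.4
tool_pos: [0.4482, -0.2788, 0.1372]
tcp_rot: [-0.003, 0.728, 0.686, -0.003]
wrist_force: [-0.5, 0.8, 0.1]
opening: 0.0797
```

Run:
```python
from h import *
s=r.state();print(s["opening"],s["wrist_force"],s["tool_pos"],s["tcp_rot"],s["qpos"])
im=snap("top","t9",(130,150,230,205),7)
print(blob("top",im,(190,168,220,194),.016,110)[1:])
```

```text
0.07969321634758707 [-0.52424589  0.84716046  0.13252019] [ 0.44820794 -0.27878292  0.13717791] [-0.00280009  0.72755746  0.68603549 -0.00275824] [ 0.67304994  0.49913454 -0.31627268  2.10632972  0.27909849  0.58265047
  0.09852788]
(array([554.88711164, 111.55727841]), ((558.4693603515625, 109.43133544921875), (49.8973388671875, 69.58717346191406), 74.20446014404297), ((560.1287841796875, 114.73402404785156), 36.624839782714844))
```

View pics/t9.png

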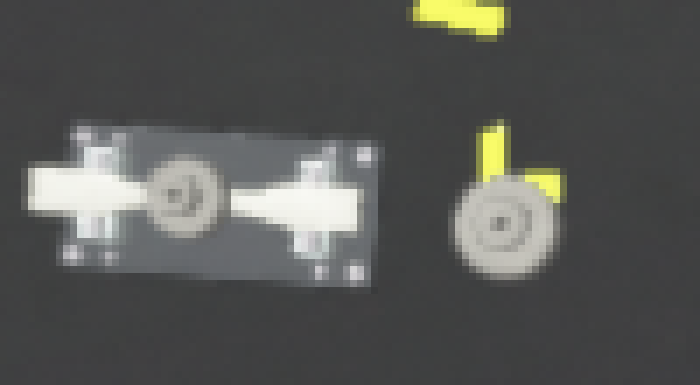

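arm_command([
  [0.08,0,-0.0006,-0.03,0],
  [0.08,0,-0.0006,-0.07,0],
  [0.08,0,-0.0006,-0.1,0],
  [0.08,0,-0.0006,-0.12,0],
  [0.08,0,-0.0006,-0.133,0],
  [0.08,0,-0.0006,-0.133,0],
  [0.08,0,-0.0006,-0.133,0],
  [0.05,0,-0.0006,-0.133,0],
  [0.03,0,-0.0006,-0.133,0],
  [0.0,0,-0.0006,-0.133,0],
])

```text
time: 30.7
tool_pos: [0.4488, -0.2791, 0.0046]
tcp_rot: [-0.002, 0.727, 0.686, -0.003]
wrist_force: [-0.7, 1.0, 3.7]
opening: 0.0586
```

arm_command([
  [0.0,0,0,0,0],
  [0.0,0,0,0,0],
  [0.0,0,0,0,0],
  [0.0,0,0,0.008,0],
  [0.0,0,0,0.025,0],
  [0.0,0,0,0.05,0],
  [0.0,0,0,0.09,0],
  [0.0,0,0,0.13,0],
  [0.0,0,0,0.13,0],
  [0.0,0,0,0.13,0],
])

```text
time: 31.95
tool_pos: [0.4479, -0.279, 0.1338]
tcp_rot: [-0.003, 0.727, 0.686, -0.003]
wrist_force: [-0.5, -0.6, -7.2]
opening: 0.0585
```

arm_command([
  [0.0,0.02,0.03,0,0],
  [0.0,0.045,0.08,0,0],
  [0.0,0.07,0.13,0,0],
  [0.0,0.09,0.18,0,0],
  [0.0,0.0958,0.22,0,0],
  [0.0,0.0958,0.26,0,0],
  [0.0,0.0958,0.285,0,0],
  [0.0,0.0958,0.2956,0,0],
  [0.0,0.0958,0.2956,-0.03,0],
  [0.0,0.0958,0.2956,-0.07,0],
])

```text
time: 33.2
tool_pos: [0.5439, 0.0155, 0.0628]
tcp_rot: [-0.002, 0.728, 0.686, -0.003]
wrist_force: [0.8, -0.3, -6.0]
opening: 0.0589
```

arm_command([
  [0.0,0,0,-0.02,0],
  [0.0,0,0,-0.035,0],
  [0.0,0,0,-0.035,0],
  [0.0,0,0,-0.035,0],
  [0.0,0,0,-0.035,0],
  [0.0,0,0,-0.035,0],
  [0.0,0,0,-0.035,0],
  [0.0,0,0,-0.035,0],
  [0.0,0,0,-0.035,0],
  [0.0,0,0,-0.035,0],
])

```text
time: 34.45
tool_pos: [0.5439, 0.0155, 0.0278]
tcp_rot: [-0.002, 0.728, 0.686, -0.003]
wrist_force: [0.3, -0.3, -5.0]
opening: 0.0587
```

Run:
```python
from h import *
s=r.state();print(s["opening"],s["wrist_force"],s["tool_pos"],s["tcp_rot"],s["qpos"])
snap("side","s10",(210,120,320,220),6)
```

```text
0.058688705640901985 [ 0.28246792 -0.28880741 -5.04715182] [0.54389239 0.01553005 0.02778713] [-0.00243917  0.72764361  0.68594535 -0.00279245] [ 1.48018778e-03  6.82764134e-01 -1.95691134e-01  2.13773075e+00
  3.54627319e-01  3.58536464e-01 -5.44766371e-01]
```

View pics/s10.png

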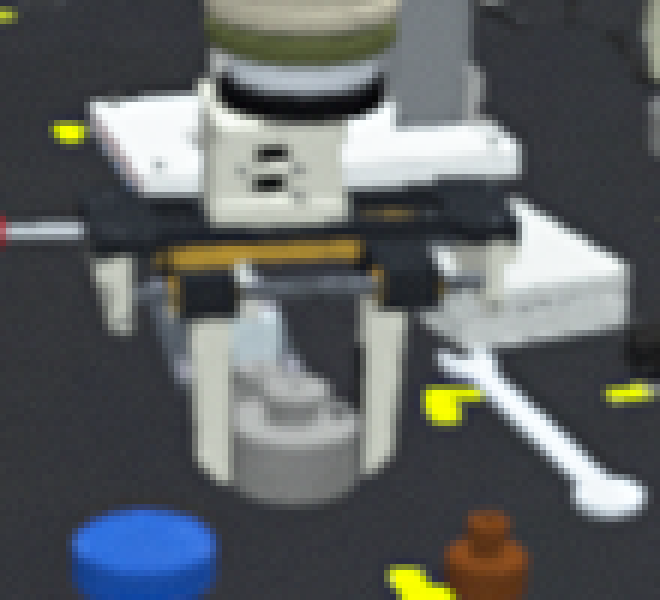

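arm_command([
  [0.0,-0.0002,0.001,-0.01,0],
  [0.0,-0.0002,0.001,-0.018,0],
  [0.0,-0.0002,0.001,-0.0215,0],
  [0.0,-0.0002,0.001,-0.0227,0],
  [0.0,-0.0002,0.001,-0.0227,0],
  [0.0,-0.0002,0.001,-0.0227,0],
  [0.0,-0.0002,0.001,-0.0227,0],
  [0.0,-0.0002,0.001,-0.0227,0],
  [0.0,-0.0002,0.001,-0.0227,0],
  [0.0,-0.0002,0.001,-0.0227,0],
])

```text
time: 35.75
tool_pos: [0.5437, 0.0166, 0.0051]
tcp_rot: [-0.002, 0.728, 0.686, -0.003]
wrist_force: [0.2, 0.2, -6.5]
opening: 0.0588
```

arm_command([
  [0.0,0,0,-0.0007,0],
  [0.0,0,0,-0.001,0],
  [0.0,0,0,-0.001,0],
  [0.0,0,0,-0.001,0],
  [0.062,0,0,-0.001,0],
  [0.07,0,0,-0.001,0],
  [0.078,0,0,-0.001,0],
  [0.078,0,0,-0.001,0],
  [0.078,0,0,0.02,0],
  [0.078,0,0,0.07,0],
])

```text
time: 37.0
tool_pos: [0.5426, 0.0166, 0.0742]
tcp_rot: [-0.004, 0.727, 0.686, -0.004]
wrist_force: [0.8, -0.2, -1.2]
opening: 0.078
```

arm_command([
  [0.08,0,0,0.05,0],
  [0.08,-0.005,-0.04,0.066,0.15],
  [0.08,-0.015,-0.09,0.066,0.3],
  [0.08,-0.03,-0.145,0.066,0.45],
  [0.08,-0.045,-0.2,0.066,0.6],
  [0.08,-0.06,-0.255,0.066,0.75],
  [0.08,-0.075,-0.31,0.066,0.9],
  [0.08,-0.09,-0.36,0.066,1.05],
  [0.08,-0.1,-0.41,0.066,1.2],
  [0.08,-0.1007,-0.4357,0.066,1.271],
])

```text
time: 38.25
tool_pos: [0.4397, -0.4224, 0.1397]
tcp_rot: [-0.001, 0.179, 0.984, -0.006]
wrist_force: [0.9, 0.5, -0.2]
opening: 0.08
```

Run:
```python
from h import *
s=r.state();print(s["opening"],s["wrist_force"],s["tool_pos"],s["tcp_rot"],s["qpos"])
q=s["tcp_rot"];print("jaw",2*np.arctan2(q[2],q[1])-np.pi/2)
im=snap("top","t10",(130,150,270,230),5)
im=snap("side","s11",(130,100,390,300),3)
```

```text
0.08002979754310682 [ 0.91459632  0.50752825 -0.15795942] [ 0.43973426 -0.4224055   0.13973153] [-8.86778513e-04  1.78504378e-01  9.83920765e-01 -5.94377043e-03] [ 1.1181158   0.64242868 -0.68728433  1.91575479  0.58363537  0.78875961
  1.31405788]
jaw 1.2118573622473976
```

View pics/t10.png

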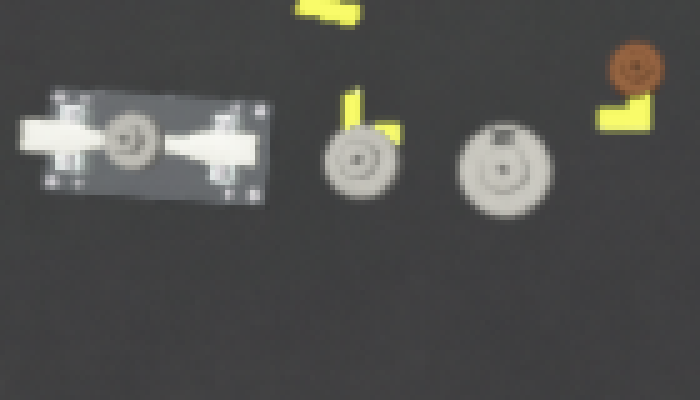

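View pics/s11.png

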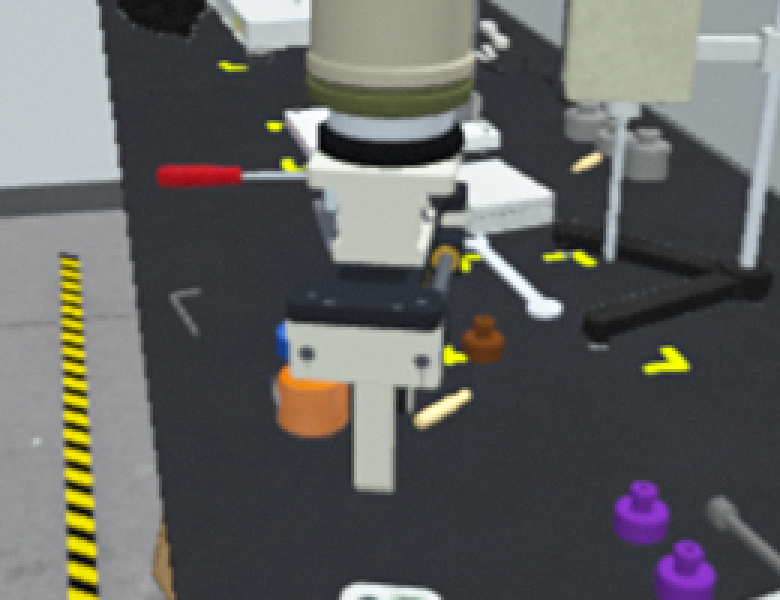

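arm_command([
  [0.08,0.0023,0.0033,-0.02,0],
  [0.08,0.0023,0.0033,-0.06,0],
  [0.08,0.0023,0.0033,-0.09,0],
  [0.08,0.0023,0.0033,-0.1,0],
  [0.08,0.0023,0.0033,-0.1,0],
  [0.08,0.0023,0.0033,-0.1,0],
  [0.08,0.0023,0.0033,-0.1,0],
  [0.08,0.0023,0.0033,-0.1,0],
  [0.08,0.0023,0.0033,-0.1,0],
  [0.08,0.0023,0.0033,-0.1,0],
])

```text
time: 39.6
tool_pos: [0.4425, -0.4194, 0.0396]
tcp_rot: [-0.001, 0.18, 0.984, -0.006]
wrist_force: [0.8, -0.3, 0.6]
opening: 0.0798
```

Run:
```python
from h import *
s=r.state();print(s["tool_pos"])
im=np.load("pics/t10.npy")
g=np.repeat(im.min(2)[:,:,None],3,2)
for b,z in[((190,168,220,194),.014),((218,170,248,196),.018)]:
    P,c,R,C=blob("top",g,b,z,110);print(c,R[1],C)
im=snap("side","s12",(180,130,390,310),3)
```

```text
[ 0.44254572 -0.41942928  0.03956784]
[549.7949322  111.74649051] (49.53905487060547, 50.11861038208008) ((551.2770385742188, 109.41879272460938), 28.724761962890625)
[543.66635482  17.62293442] (61.25809097290039, 61.625587463378906) ((543.513427734375, 17.658390045166016), 31.312517166137695)
```

View pics/s12.png

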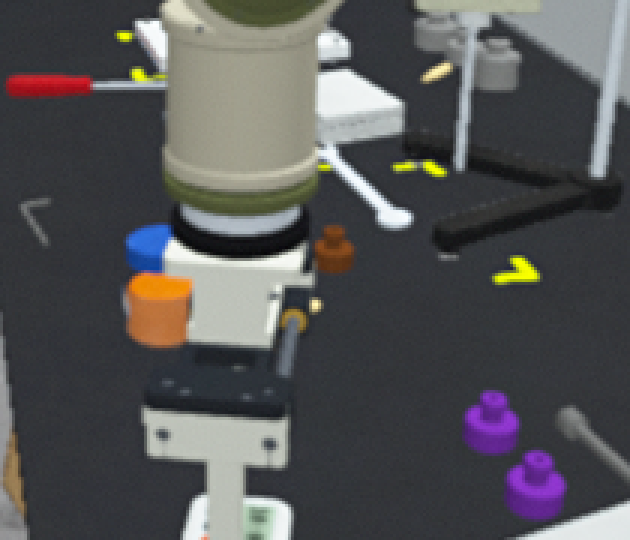

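arm_command([
  [0.08,-0.0004,0,-0.02,0],
  [0.08,-0.0004,0,-0.033,0],
  [0.08,-0.0004,0,-0.035,0],
  [0.08,-0.0004,0,-0.035,0],
  [0.07,-0.0004,0,-0.035,0],
  [0.06,-0.0004,0,-0.035,0],
  [0.03,-0.0004,0,-0.035,0],
  [0.0,-0.0004,0,-0.035,0],
  [0.0,-0.0004,0,-0.035,0],
  [0.0,-0.0004,0,-0.035,0],
])

```text
time: 40.9
tool_pos: [0.4423, -0.4196, 0.0049]
tcp_rot: [-0.0, 0.18, 0.984, -0.006]
wrist_force: [-0.3, 0.4, 6.5]
opening: 0.0617
```

arm_command([
  [0.0,0,0,0,0],
  [0.0,0,0,0,0],
  [0.0,0,0,0,0],
  [0.0,0,0,0.01,0],
  [0.0,0,0,0.04,0],
  [0.0,0,0,0.09,0],
  [0.0,0,0,0.14,0],
  [0.0,0,0,0.14,0],
  [0.0,0,0,0.14,0],
  [0.0,0,0,0.14,0],
])

```text
time: 42.15
tool_pos: [0.4415, -0.4192, 0.1436]
tcp_rot: [-0.001, 0.18, 0.984, -0.006]
wrist_force: [0.1, 0.6, -0.6]
opening: 0.0616
```

Run:
```python
from h import *
s=r.state();print(s["tool_pos"],s["opening"],s["wrist_force"])
q=s["tcp_rot"];print("jaw",2*np.arctan2(q[2],q[1])-np.pi/2)
im=snap("side","s13",(180,130,390,310),3)
```

```text
[ 0.44148779 -0.41919309  0.14361452] 0.0616486395453274 [ 0.09962136  0.57643104 -0.62549634]
jaw 1.2083483347545454
```

View pics/s13.png

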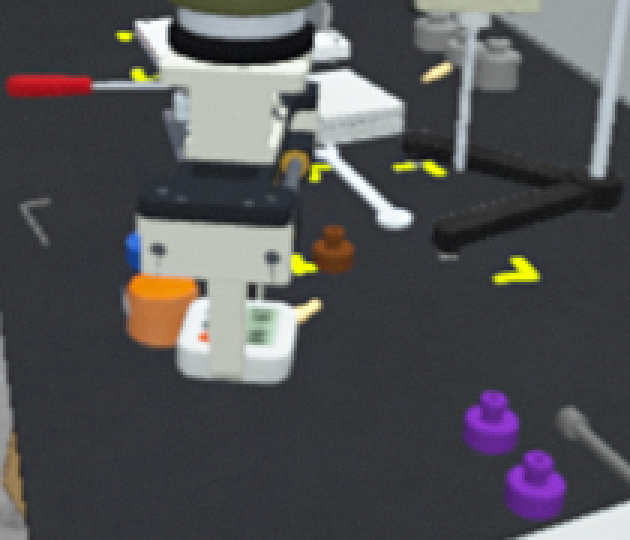

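arm_command([
  [0.0,0,0.05,0,0.03],
  [0.0,0,0.11,0,0.06],
  [0.0,0,0.17,0,0.1],
  [0.0,0,0.23,0,0.14],
  [0.0,0,0.29,0,0.18],
  [0.0,0.004,0.35,0,0.22],
  [0.0,0.0104,0.41,0,0.26],
  [0.0,0.0104,0.47,0,0.3],
  [0.0,0.0104,0.53,0,0.303],
  [0.0,0.0104,0.58,0,0.303],
])

```text
time: 43.45
tool_pos: [0.4514, 0.1634, 0.1429]
tcp_rot: [-0.001, 0.029, 1.0, -0.006]
wrist_force: [1.7, 0.1, -0.5]
opening: 0.0617
```

Run:
```python
from h import *
s=r.state();print(s["tool_pos"],s["opening"],s["wrist_force"])
q=s["tcp_rot"];print("jaw",2*np.arctan2(q[2],q[1])-np.pi/2)
```

```text
[0.4513973  0.16337419 0.14292919] 0.06169466013093483 [ 1.69623354  0.09873641 -0.45858771]
jaw 1.5130362476448713
```

arm_command([
  [0.0,0.0005,0.05,0,0],
  [0.0,0.0005,0.085,0,0],
  [0.0,0.0005,0.0918,0,0],
  [0.0,0.0005,0.0918,-0.03,0],
  [0.0,0.0005,0.0918,-0.08,0],
  [0.0,0.0005,0.0918,-0.11,0],
  [0.0,0.0005,0.0918,-0.12,0],
  [0.0,0.0005,0.0918,-0.12,0],
  [0.0,0.0005,0.0918,-0.12,0],
  [0.0,0.0005,0.0918,-0.12,0],
])

```text
time: 44.7
tool_pos: [0.4525, 0.2553, 0.0239]
tcp_rot: [-0.0, 0.029, 1.0, -0.005]
wrist_force: [0.5, 0.3, -0.3]
opening: 0.0615
```

Run:
```python
from h import *
s=r.state();print(s["tool_pos"],s["opening"],s["wrist_force"])
q=s["tcp_rot"];print("jaw",2*np.arctan2(q[2],q[1])-np.pi/2)
snap("side","s14",(190,110,330,220),5)
snap("top","t14",(120,150,250,240),6)
```

```text
[0.45252202 0.25526982 0.02393397] 0.06148710024825992 [ 0.45531715  0.3404768  -0.32583312]
jaw 1.512422103650032
```

View pics/s14.png

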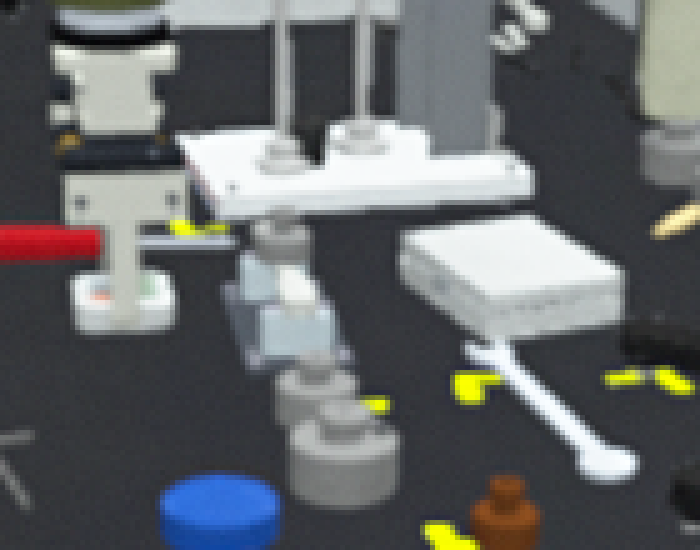

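View pics/t14.png

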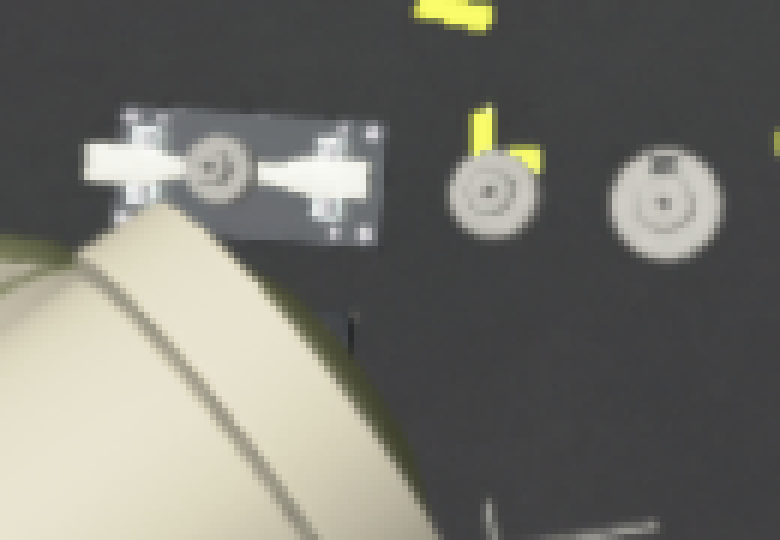

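arm_command([
  [0.0,-0.0005,0,-0.01,0],
  [0.0,-0.0005,0,-0.016,0],
  [0.0,-0.0005,0,-0.0188,0],
  [0.0,-0.0005,0,-0.0188,0],
  [0.0,-0.0005,0,-0.0188,0],
  [0.0,-0.0005,0,-0.0188,0],
  [0.065,-0.0005,0,-0.0188,0],
  [0.07,-0.0005,0,-0.0188,0],
  [0.076,-0.0005,0,-0.0188,0],
  [0.076,-0.0005,0,-0.0188,0],
])

```text
time: 46.05
tool_pos: [0.4519, 0.2552, 0.0048]
tcp_rot: [-0.001, 0.029, 1.0, -0.005]
wrist_force: [0.9, -0.3, -0.1]
opening: 0.076
```

arm_command([
  [0.076,0,0,0,0],
  [0.076,0,0,0.015,0],
  [0.076,0,0,0.05,0],
  [0.076,0,0,0.1,0],
  [0.076,0,0,0.15,0],
  [0.076,0.0,-0.05,0.18,0],
  [0.076,0,-0.11,0.18,0],
  [0.076,0,-0.17,0.18,0],
  [0.076,0,-0.23,0.18,0],
  [0.076,0,-0.29,0.18,0],
])

```text
time: 47.3
tool_pos: [0.4517, -0.0367, 0.185]
tcp_rot: [-0.0, 0.029, 1.0, -0.005]
wrist_force: [1.4, -0.2, -0.5]
opening: 0.0758
```

arm_command([
  [0.076,0,-0.05,0,0],
  [0.076,0,-0.11,0,0],
  [0.076,0,-0.17,0,0],
  [0.076,0,-0.23,0,0],
  [0.076,0,-0.29,0,0],
  [0.076,0,-0.3,0,0],
  [0.076,0,-0.3,0,0],
  [0.076,0,-0.3,0,0],
  [0.076,0,-0.3,0,0],
  [0.076,0,-0.3,0,0],
])

```text
time: 48.55
tool_pos: [0.452, -0.3358, 0.1852]
tcp_rot: [-0.0, 0.028, 1.0, -0.005]
wrist_force: [-0.5, -0.4, 0.6]
opening: 0.076
```

Run:
```python
from h import *
snap("side","s15",(190,110,330,220),5)
im=snap("top","t15",(120,150,250,240),6)
g=np.repeat(im.min(2)[:,:,None],3,2)
for k,b,z,th,gg in[("mid",(190,172,220,194),.014,110,g),("large",(218,170,248,196),.018,110,g),("stand",(132,160,190,196),.008,74,im),("timer",(140,194,185,235),.017,140,im),("small",(150,168,163,184),.064,110,im)]:
    P,c,R,C=blob("top",gg,b,z,th);print(k,c.round(1),R,np.round(C[0],1))
print(r.state()["tool_pos"])
```

```text
mid [549.8 111.8] ((549.421875, 112.53876495361328), (49.49300765991211, 50.003761291503906), 82.51801300048828) [551.3 109.4]
large [543.7  17.6] ((543.7018432617188, 17.699562072753906), (61.25809097290039, 61.62630844116211), 0.5738006234169006) [543.5  17.7]
stand [558.3 252.5] ((558.3762817382812, 257.8251647949219), (171.70216369628906, 73.72537231445312), 86.66655731201172) [559.2 255.6]
timer [452.2 254.5] ((452.124755859375, 254.37237548828125), (65.06444549560547, 64.73995208740234), 87.10997772216797) [452.3 254.6]
small [562.  250.4] ((564.1223754882812, 250.2158966064453), (50.708499908447266, 41.005279541015625), 1.1483287811279297) [564.1 250.2]
[ 0.45189798 -0.33626691  0.18512951]
```

View pics/s15.png

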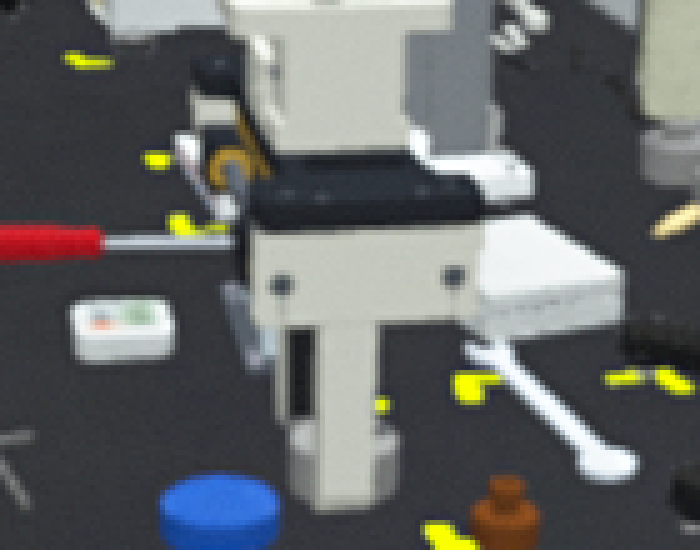

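View pics/t15.png

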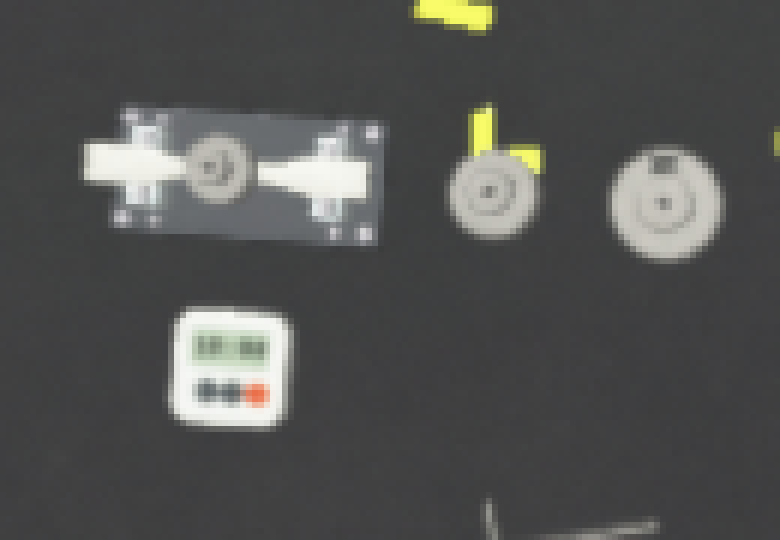

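Run:
```python
from h import *
print(r.state()["time"],ticket.job_done())
```

```text
the job is handed in; nothing more can be done
48.65 None
```

The bending test is set up and handed in at 48.65 s, with everything released and the gripper clear. The bystanders and look-alikes were not touched.

What I did, in order:
- I laid the bar across the two supports.
- I stood the smallest weight on the middle of the bar.
- I stood the middle weight and then the largest to the right, in line with the stand.
- I laid the timer face up in front of the stand.

**Last checks (top camera):**

| Item | Measured result |
|---|---|
| Bar | centred to about 1 mm, within about 1° of the stand (its outline included some of the supports) |
| Small weight | upright, about 1 mm from the bar's middle |
| Stand to middle weight | gap about 38–39 mm |
| Middle to largest weight | gap about 40 mm |
| Stand to timer | gap about 40 mm, squared to about 0.5°, sideways offset about 1 mm |

**Checks that failed or disagreed:**
- The final automatic outlines of the stand and small weight were spoilt because they merged with the bar. I judged those two by eye in the picture and from the earlier clean measurements.
- Yellow tape beside the middle weight may bias its measured position by 1–2 mm.
- My first grip on the small weight caught it too high, so I opened the gripper and gripped it again lower down.
- The middle weight met the worktop with about 16 N at the wrist.

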